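Vent and open the vacuum jar, and keep its lid in hand over the mouth

ROBOT

A 6-joint arm with a two-finger parallel gripper is mounted at the origin on the work surface. World frame = base frame: x ahead of the robot, y to its left, z up, the work surface at z = 0. Lengths are in mm, angles in degrees, forces in N, time in s.
With the tool pointing down it reaches from about 350 to 850 mm from the base axis. Payload 8.1 kg.
Tool frame: the origin (TCP) lies at the very end of the fingers, on their centre line; the grasp point (between the pads) lies 19 mm behind it; z points along the fingers, y is the line along which they close (so a half turn about z gives the same grasp; the last joint's range is limited). The gripper opens to 85 mm and grips with 20 to 120 N. Pads are 22 mm wide; open, the fingers measure 114 mm over their backs; the gripper's body (76 mm by 85 mm) begins 54 mm behind the grasp point. The pads swing forward as they close: fully open they stand 13 mm farther back than shut.
Start: joints at [-4.893, 7.471, 85.268, -0, 87.261, -4.893], TCP at [600.004, 0.022, 231.292] pointing down, gripper open.
Joint ranges: [-169.43, 169.43], [-51.17, 129.36], [1.28, 143.12], [-76.62, 256.62], [0, 156.53], [-152.29, 152.29]. Speed limits (degrees/s): [136.94, 136.94, 159.86, 180, 180, 180].

INTERFACE

Orientations are given as [roll, pitch, yaw] about the fixed x, y, z axes, in that order (R = Rz(yaw) Ry(pitch) Rx(roll)).
In Python, from bench import sense, eyes, job, models gives the robot as it stands. The module is installed in compiled form; this text tells all that it offers.
- The arm moves only by the tool apply_moves, never from a script. Its argument "rows" is a list of rows, each a list of 6 numbers: the shift along the tool's x, y, z in mm, then the turn, a rotation vector about the tool's x, y, z in rad. In form: [[dx, dy, dz, rx, ry, rz], ...]. A call has exactly 5 rows; each row shifts and turns the commanded pose from where the row before left it, along the tool's axes as they then stand; what a row does not reach is not made up. A row lasts 1/8 s, in which the tool goes at most 62.5 mm and 10.7 degrees, less where a joint would pass 70% of its speed; a pose out of reach is approached as far as the arm can. A call is refused whole if a number of a shift passes 62.5 or a number of a turn 0.188, either way. A call with a gripper value outside its range is refused whole. "fingers" is the finger opening in mm, from 0 to 85.4, set as the call begins (left out, the last holds). The fingers move at their own pace and stop on an object; "grip_force" is the grip in N (left out, the last holds). Time passes only in rows, so rows that do not move let the fingers close, or fill a call up. It gives the time, the measured TCP pose, the force, the opening and the grip force at its end, in the units of the state.
- sense(): the state, without advancing time (a new reading comes with each control period).
- eyes.snapshot(name): name is "scene" or "side" or "wrist"; returns (picture, depth): 384x512x3 uint8, red, green, blue; 384x512 float32, mm along the optical axis (not along the pixel's ray), 0 where there is no reading.
- eyes.get_calibration(name): a dict with "intrinsics" (3x3 intrinsics, pixels), "D" ([k1, k2, p1, p2, k3] as OpenCV has them; the pictures are not rectified), "R" (3x3) and "t" (3): a world point X has camera coordinates R X + t; the wrist camera has in their place "mount" (4x4, takes a point from camera to tool coordinates, whose origin is the TCP and whose axes are the flange's). Camera axes: x right, y down, z forward; pixel columns grow to the right and rows downward; lengths in mm; the calibration is good to about 2 mm. A picture is of the moment at which its call begins: read the wrist's pose just before it. get_calibration takes no time and is no camera call.
- job.hand_in(): hands the job in; it is judged then, once.
Trained networks look in the newest picture that a camera, given by its name, has taken for a name from the list of things; names that differ only in an ending like _2 or _b are one class to them, and where a whole thing is asked for, a point or a joint stands for the part that bears it (a point fixed in the world has none). Each returns a list of dicts, best first, with "confidence" (0 to 1); they miss things now and then, are a little off and sometimes report something else, mostly with a low value. They report only what shows in the picture. A call takes as long as a camera call. They do not tell look-alikes from the thing itself.
- models.boxes_of(name, camera): "xyz" ([x, y, z] in mm, in world coordinates, good to about 4 mm: the middle of the surface that is visible of it).
- models.cut_out(name, camera): "pixels" (384x512 bool, what is visible of it).
- models.place_of(name, camera): "xyz" ([x, y, z] in mm, in world coordinates, good to about 4 mm: a listed point, or the origin of a listed thing).
The state is a dict: "time": time; "joint_pos": joint angles; "qd": joint speeds; "joint_efforts": joint torques, N m; "tool_pos": TCP position; "tcp_rot": TCP orientation; "ft_force": force on the tool from outside, world axes, zero at the start; "wrist_torque": the same for the moment, N m; "finger_gap": finger opening in mm; "grip_force": force on a finger pad.
Only numpy, scipy, OpenCV 4.12 (cv2) and the standard library are available. Lean on these libraries where they do the work, as an engineer would, in place of code of your own. Each camera call takes 0.05 s, during which the arm holds its last target. There are 200 camera calls.

TASK

The tall square glass jar of macadamias in the upper grey tier was stored under vacuum: first press the sprung valve in the middle of its screw lid right down and let it spring back up, to let the air in. Then, leaving the jar standing in its compartment so that the walls keep it from turning, unscrew the tight lid until its threads let go and lift it straight up. Finish still holding the lid, level and still, just above the jar's mouth with a couple of centimetres of clear air under it; leave everything else where it stands.

Things in the scene. Friction and masses are not known exactly. Their poses are not given: they have to be found in the camera images.
- jar: the tall square clear-glass jar of round brown nuts, loose, about 0.75 kg: body 84 x 84 mm, 98 mm high, sloping shoulder to 110 mm, round neck 43 mm across up to the mouth at 132 mm. It stands in one compartment of the upper tier with 2 mm of play on each side (its corners meet the walls after about 3 degrees of turn). Origin: centre of its underside, z up, x and y square to its sides
- jar_mouth (a point): centre of the jar's mouth, at the top edge of the neck, 132 mm above the jar's underside
- lid_mid (a point): middle of the jar's round white plastic screw lid, on its axis, half-way up: 60 mm across, fine upright ribs, 22 mm high (11 mm above and below this point), 0.1 kg, loose and screwed on the neck; z is its axis, up. Screwed on, this point lies 128 mm above the jar's underside, the lid's lower edge 15 mm below the mouth and 7 mm above the shoulder
- lid: the same lid, origin at the centre of its lower edge. It unscrews counter-clockwise seen from above. Its seal presses it up with 20 N, so turning takes about 0.5 N m. It climbs 2.5 mm and its threads let go after 0.85 to 1.15 rad; then it lifts off freely. At about 1.7 to 1.9 rad its lugs run against the next threads. Before the threads let go, pulling up only lifts the jar
- valve_top (a point): middle of the top of the sprung vent valve, a small grey rubber stub 15 mm across that stands up in the middle of the lid; unpressed, its top lies 9.5 mm above the lid's flat top and 20.5 mm above point lid_mid; fully pressed it still stands 5 mm above the lid
- valve (a joint): how far the vent valve is pressed in, m: 0 = up, 0.0045 = right down. Its spring takes 1.5 N to start and 6 N to push right down, and returns it when let go
- tiers: two stacking tiers of grey plastic, one upon the other, standing firm on the board: 96 mm deep (its x) by 280 mm wide (its y), 137 mm high. Origin: centre of the underside, z up. The upper tier has three 88 x 88 mm compartments in a row along y, centres at y = -92, 0 and +92 mm, floor 79 mm above the origin, rim at 137 mm
- low_jar_mid (a point): middle of the low square glass jar (82 x 82 mm, 88 mm high with its plain white lid, no valve) in another compartment of the upper tier; loose, leave alone
- canister_mid (a point): middle of the round steel canister (83 mm across, 96 mm high) in the remaining compartment; loose, leave alone
- tea_caddy_mid (a point): half-way up the copper-coloured steel tea caddy with a ball knob on its lid (81 mm across, 140 mm high) standing on the board; loose, leave alone
- grinder_mid (a point): half-way up the glass pepper grinder with a steel head (55 mm across, 160 mm high) on the board; loose, leave alone
- jar_opener_mid (a point): middle of the dark silicone jar opener, a ribbed shallow dome (124 mm across, 24 mm high) lying on the board; loose, leave alone
- pump_mid (a point): half-way up the white hand vacuum pump standing on the board (38 mm across, T-handle 64 mm wide at the top, 120 mm high); loose, leave alone
There are look-alikes about, which are no part of the job. What is shaped like the lid but purple or yellow is not meant.

How it is judged:
By the outcome, as a careful person would: the job done as asked, in the order asked, and still so for the second after the job is handed in, while the arm keeps its last pose, push and grip.
It also fails if it takes over 48 s, if anything falls off the work surface, if the arm or the gripper's body presses on something with over 40 N, if the wrist force passes 120 N, or if a joint passes its speed limit or range.

## Working session

There is one attempt and no reset: what is moved stays moved. The work goes in short steps, Python scripts to look and compute and a tool call to move; the robot and the scene stay as the last step left them, time stands still between calls to the robot, and variables do not carry over. Pictures are saved under pics/ and viewed, at most 10 in all, crops included, and the job is handed in when it is done.

Besides the shell and the picture viewer there is one more tool, called in YAML: its name, and indented under it one key for each argument. apply_moves: Moves the arm, as the interface text tells. Its arguments: {"type":"object","properties":{"rows":{"type":"array"},"fingers":{"type":"number"},"grip_force":{"type":"number"}},"required":["rows"]}

```bash
mkdir -p pics
python3 - <<'E'
from bench import sense, eyes, models
import cv2
s=sense();print({k:s[k] for k in('time','tool_pos','tcp_rot','ft_force','finger_gap','grip_force')})
for c in('scene','side'):
    p,d=eyes.snapshot(c);cv2.imwrite(f'pics/{c}0.png',p[:,:,::-1])
    for n in('lid_mid','valve_top','jar_mouth','jar','tiers'):
        print(c,n,[(r['xyz'],r['confidence']) for r in models.place_of(n,c)][:4])
E
```

```text
{'time': 0.0, 'tool_pos': array([5.99425493e+02, 8.56756017e-02, 2.30211636e+02]), 'tcp_rot': array([-1.79890365e+02, -1.12334161e-02,  9.00003743e+01]), 'ft_force': array([ 0.74715917,  0.15056159, -0.81666268]), 'finger_gap': 85.59004708117173, 'grip_force': 0.0}
scene lid_mid [([573.0, -104.6, 206.2], 0.86)]
scene valve_top [([573.6, -99.6, 210.7], 0.65), ([569.3, -102.2, 231.2], 0.48)]
scene jar_mouth [([572.8, -102.0, 213.5], 0.93)]
scene jar [([607.3, 84.3, 121.5], 0.74), ([568.5, -100.3, 81.5], 0.56), ([575.0, -98.6, 211.0], 0.45)]
scene tiers [([590.5, -8.5, 4.1], 0.65)]
side lid_mid [([454.9, -110.3, 11.6], 0.88), ([444.5, 3.2, 13.7], 0.59), ([571.5, -98.9, 203.4], 0.56)]
side valve_top [([443.1, 5.3, 25.6], 0.48), ([572.4, -101.1, 229.6], 0.4), ([453.0, -106.5, 35.1], 0.38)]
side jar_mouth [([576.6, -101.5, 213.0], 0.57)]
side jar [([568.6, -97.0, 78.3], 0.97), ([570.1, -102.7, 199.0], 0.74)]
side tiers [([587.3, -11.3, -2.5], 0.78)]
```

View pics/scene0.png

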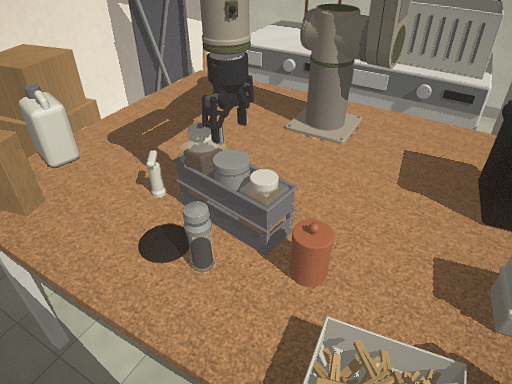

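View pics/side0.png

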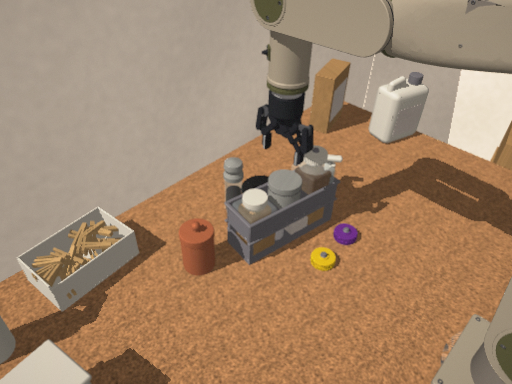

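Candidates: white-lidded tall jar at scene (200,140)/side (317,160) – the wanted one, back-left compartment; low jar with white lid, side (255,200)/scene (264,180) – no; purple lid side (345,233) and yellow lid side (323,259) – no. Steel canister lid is in the middle. Next I rise, shut the fingers and move over the jar for a close look.

apply_moves:
  rows:
    - [-20, -5.5, -20, 0, 0, 0]
    - [-20, -5.5, -20, 0, 0, 0]
    - [-20, -5.5, -20, 0, 0, 0]
    - [-20, -5.5, -20, 0, 0, 0]
    - [-20, -5.5, -20, 0, 0, 0]
  fingers: 0
  grip_force: 20

```text
time: 1.23
tool_pos: [572.1, -101.7, 333.2]
tcp_rot: [179.9, 0.0, 90.0]
ft_force: [0.8, -0.3, 1.0]
finger_gap: 0.0
grip_force: 0.0
```

```bash
cat > h.py <<'E'
from bench import sense, eyes, models
import cv2, numpy as np
from scipy.spatial.transform import Rotation as Ro
def T():
    s=sense();M=np.eye(4);M[:3,:3]=Ro.from_euler('xyz',s['tcp_rot'],degrees=True).as_matrix();M[:3,3]=s['tool_pos'];return M
def world(cam,uv,z,M=None):   # pixel depth -> world
    c=eyes.get_calibration(cam);uv=np.float64(uv).reshape(-1,1,2)
    n=cv2.undistortPoints(uv,np.array(c['intrinsics']),np.array(c['D']))[:,0]
    P=np.c_[n,np.ones(len(n))]*np.reshape(z,(-1,1))
    if cam=='wrist':
        A=M@np.array(c['mount']);return P@A[:3,:3].T+A[:3,3]
    return (P-np.array(c['t']))@np.array(c['R'])
E
python3 - <<'E'
from h import *
s=sense();print(s['time'],s['tool_pos'],s['tcp_rot'],s['ft_force'],s['finger_gap'])
print(np.array(eyes.get_calibration('wrist')['mount']).round(2))
for c in('wrist','scene','side'):
    M=T();p,d=eyes.snapshot(c);np.save(f'{c}1.npy',d)
    if c=='wrist':np.save('M1.npy',M);W=p
    else:
        S=p
    cv2.imwrite(f'pics/{c}1.png',p[:,:,::-1])
    for n in('lid_mid','valve_top','jar_mouth'):
        print(c,n,[(r['xyz'],r['confidence']) for r in models.place_of(n,c)][:3])
crop=cv2.resize(S[120:270,200:370],None,fx=2.5,fy=2.56)
o=np.zeros((384,512+crop.shape[1],3),np.uint8);o[:,:512]=W;o[:crop.shape[0],512:]=crop[:384]
o=cv2.resize(o,(800,int(384*800/o.shape[1])));cv2.imwrite('pics/c1.png',o[:,:,::-1])
E
```

```text
1.225 [ 572.12404262 -101.69207495  333.15292646] [1.79948255e+02 1.30411178e-02 8.99631211e+01] [ 0.79792951 -0.33019838  0.96413127] 0.0028354782395221506
[[  -0.     -0.95   -0.32   82.57]
 [   1.     -0.     -0.     -0.25]
 [   0.     -0.32    0.95 -143.07]
 [   0.      0.      0.      1.  ]]
wrist lid_mid [([453.4, -109.6, 10.4], 0.95), ([570.2, -98.8, 208.0], 0.68), ([444.7, 1.5, 12.3], 0.64)]
wrist valve_top [([575.0, -97.1, 228.9], 0.78), ([446.0, 4.9, 34.1], 0.7), ([455.2, -111.4, 28.9], 0.44)]
wrist jar_mouth []
scene lid_mid [([573.5, -103.4, 208.4], 0.84)]
scene valve_top [([569.7, -100.5, 231.0], 0.37)]
scene jar_mouth [([575.9, -103.5, 209.5], 0.73), ([575.9, -99.4, 213.8], 0.63)]
side lid_mid [([573.4, -100.3, 206.9], 0.83), ([444.9, 5.9, 12.1], 0.65), ([454.4, -110.6, 7.6], 0.58)]
side valve_top [([575.0, -102.8, 229.9], 0.6), ([444.5, 5.9, 29.5], 0.5), ([453.3, -106.4, 33.2], 0.37)]
side jar_mouth [([577.9, -100.6, 210.0], 0.94), ([606.6, -235.8, 55.9], 0.38)]
```

View pics/c1.png

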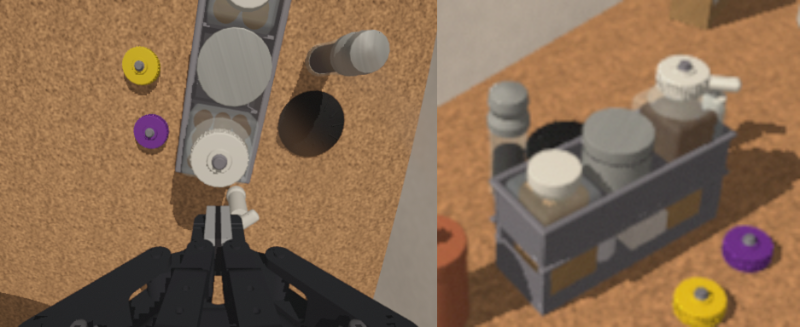

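The wrist view (left) shows the white ribbed lid with its grey valve at about (219,160) in the shrunken picture, on the square nut jar; purple and yellow look-alikes lie to the left on the board. The choice is confirmed. I'll fit the lid's disc from the depth.

Run:
```python
from h import *
M=np.load('M1.npy')
v,u=np.mgrid[0:384,0:512]
for cam in('wrist','side','scene'):
    d=np.load(cam+'1.npy');P=world(cam,np.stack([u,v],-1).reshape(-1,2),d.ravel(),M)
    k=(d.ravel()>0)&(np.hypot(P[:,0]-573,P[:,1]+101)<45)&(P[:,2]>150)
    q=P[k]; h,e=np.histogram(q[:,2],np.arange(180,240,4));print(cam,h)
    t=q[(q[:,2]>212)&(q[:,2]<223)]
    if len(t)>10:
        (c,r)=cv2.minEnclosingCircle(np.float32(t[:,:2]))
        print('top',len(t),np.median(t,0).round(1),'circ',np.round(c,1),round(r,1))
    w=q[(q[:,2]>224)&(q[:,2]<236)];print('valve',len(w),np.median(w,0).round(1) if len(w) else 0)
d=np.load('wrist1.npy');P=world('wrist',np.stack([u,v],-1).reshape(-1,2),d.ravel(),M)
k=(abs(P[:,2]-137)<5)&(P[:,0]>480)&(P[:,0]<700)&(P[:,1]<150)
r=P[k][:,:2];print('rim',len(r),cv2.minAreaRect(np.float32(r)))
```

```text
wrist [ 498  354    4    0    4   46   48   44   72 1726 1478   74  161    0]
top 3193 [572.7 -97.3 219.9] circ [ 572.9 -101.1] 30.9
valve 235 [572.7 -99.6 229. ]
side [ 92  81  81   4   8  30  24  38  38  75 187  20  13   1]
top 289 [565.5 -92.6 220.6] circ [ 570.1 -100.1] 31.9
valve 34 [569.4 -98.5 227.4]
scene [ 89  99  65   2  20  48  38  44  47 200  56  12  11   0]
top 296 [585.4 -92.2 219. ] circ [576.3 -98.7] 30.8
valve 23 [576.8 -97.4 227.9]
rim 5007 ((584.5689697265625, -37.78642272949219), (232.0838623046875, 106.2728042602539), 79.82866668701172)
```

apply_moves:
  rows:
    - [0.5, 0.4, 24, 0, 0, 0]
    - [0.5, 0.3, 24, 0, 0, 0]
    - [0.4, 0, 24, 0, 0, 0]
    - [0, 0, 18, 0, 0, 0]
    - [0, 0, 8, 0, 0, 0]

```text
time: 2.45
tool_pos: [572.7, -98.3, 232.0]
tcp_rot: [-179.9, -0.0, 90.0]
ft_force: [0.2, 0.4, -1.0]
finger_gap: 0.0
grip_force: 0.0
```

Run:
```python
from h import *
s=sense();print(s['tool_pos'],s['ft_force'])
p,d=eyes.snapshot('wrist');M=T()
v,u=np.mgrid[0:384,0:512]
P=world('wrist',np.stack([u,v],-1).reshape(-1,2),d.ravel(),M)
k=(d.ravel()>0)&(np.hypot(P[:,0]-573,P[:,1]+101)<40)
q=P[k];w=q[(q[:,2]>224)&(q[:,2]<232)];print(len(w),np.median(w,0) if len(w) else 0)
print([(r['xyz'],r['confidence']) for r in models.place_of('valve_top','wrist')][:3])
cv2.imwrite('pics/w2.png',p[:,:,::-1])
```

```text
[572.71275702 -98.33781496 231.95476588] [ 0.22645333  0.39777907 -0.99759572]
9 [573.35418068 -93.07933605 224.25122001]
[([453.2, -108.2, 29.5], 0.65), ([447.1, 5.0, 34.1], 0.64)]
```

View pics/w2.png

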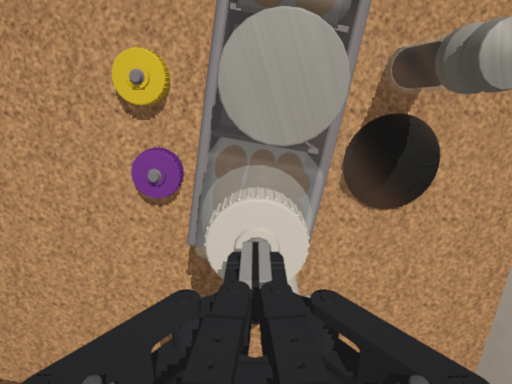

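The shut fingertips stand over the grey valve at about (258,242), centred across the lid. I'll press in small steps.

apply_moves:
  rows:
    - [-1.5, 0, 2, 0, 0, 0]
    - [0, 0, 2, 0, 0, 0]
    - [0, 0, 2, 0, 0, 0]
    - [0, 0, 1, 0, 0, 0]
    - [0, 0, 0, 0, 0, 0]

```text
time: 3.18
tool_pos: [573.5, -100.2, 226.9]
tcp_rot: [179.9, 0.0, 90.0]
ft_force: [-0.2, -1.1, 2.5]
finger_gap: -0.3
grip_force: 1.6
```

apply_moves:
  rows:
    - [0, 0, 1, 0, 0, 0]
    - [0, 0, 1, 0, 0, 0]
    - [0, 0, 1, 0, 0, 0]
    - [0, 0, 0.5, 0, 0, 0]
    - [0, 0, 0, 0, 0, 0]

```text
time: 3.8
tool_pos: [573.6, -100.2, 223.9]
tcp_rot: [179.9, 0.0, 90.0]
ft_force: [-0.5, -0.1, 8.7]
finger_gap: 0.3
grip_force: 4.5
```

apply_moves:
  rows:
    - [0, 0, 0.4, 0, 0, 0]
    - [0, 0, 0.4, 0, 0, 0]
    - [0, 0, 0, 0, 0, 0]
    - [0, 0, 0, 0, 0, 0]
    - [0, 0, 0, 0, 0, 0]

```text
time: 4.42
tool_pos: [573.6, -100.2, 223.7]
tcp_rot: [179.9, 0.0, 90.0]
ft_force: [-2.4, -0.7, 11.9]
finger_gap: 0.0
grip_force: 6.1
```

apply_moves:
  rows:
    - [0, 0, 0.5, 0, 0, 0]
    - [0, 0, 0.5, 0, 0, 0]
    - [0, 0, 0, 0, 0, 0]
    - [0, 0, 0, 0, 0, 0]
    - [0, 0, 0, 0, 0, 0]

```text
time: 5.05
tool_pos: [573.8, -100.3, 223.5]
tcp_rot: [179.9, 0.0, 90.0]
ft_force: [-4.4, 0.2, 15.3]
finger_gap: -0.1
grip_force: 7.9
```

apply_moves:
  rows:
    - [0, 0, -2, 0, 0, 0]
    - [0, 0, -4, 0, 0, 0]
    - [0, 0, -8, 0, 0, 0]
    - [0, 0, -10, 0, 0, 0]
    - [0, 0, -8, 0, 0, 0]

```text
time: 5.68
tool_pos: [573.1, -100.0, 253.5]
tcp_rot: [-180.0, -0.0, 90.0]
ft_force: [-0.3, 0.2, 0.2]
finger_gap: 0.3
grip_force: 0.0
```

apply_moves:
  rows:
    - [0, 0, 0, 0, 0, 0]
    - [0, 0, 0, 0, 0, 0]
    - [0, 0, 0, 0, 0, 0]
    - [0, 0, 0, 0, 0, 0]
    - [0, 0, 0, 0, 0, 0]
  fingers: 85

```text
time: 6.3
tool_pos: [573.1, -100.1, 252.8]
tcp_rot: [-180.0, -0.0, 90.0]
ft_force: [-0.8, -0.2, 0.6]
finger_gap: 85.3
grip_force: 0.0
```

Run:
```python
from h import *
s=sense();print(s['tool_pos'],s['ft_force'],s['finger_gap'])
v,u=np.mgrid[0:384,0:512]
for cam in('wrist','side'):
    p,d=eyes.snapshot(cam);M=T()
    P=world(cam,np.stack([u,v],-1).reshape(-1,2),d.ravel(),M)
    k=(d.ravel()>0)&(np.hypot(P[:,0]-573,P[:,1]+101)<12)&(P[:,2]<240)
    q=P[k];print(cam,np.histogram(q[:,2],np.arange(208,240,2))[0])
    q=P[(d.ravel()>0)&(np.hypot(P[:,0]-573,P[:,1]+101)<40)&(abs(P[:,2]-219)<4)]
    if len(q)>9: print(cv2.minEnclosingCircle(np.float32(q[:,:2])))
    if cam=='side':print([(r['xyz'],r['confidence']) for r in models.place_of('lid_mid',cam)][:3])
    cv2.imwrite(f'pics/{cam}3.png',p[:,:,::-1])
```

```text
[ 573.11619793 -100.05196692  252.79985011] [-0.77843805 -0.2233803   0.57761714] 85.29950631739217
wrist [  0   0   0   0   0   0 152 431 111  38 257  32   0   0   0]
((573.3047485351562, -100.10533142089844), 30.620519638061523)
side [ 0  0  0  0  0  1  6 12 10  7  9  5  0  0  0]
((571.1203002929688, -100.12902069091797), 31.27122688293457)
[([569.2, -97.6, 204.4], 0.96), ([444.7, 3.7, 13.4], 0.92), ([451.4, -109.6, 13.8], 0.88)]
```

View pics/wrist3.png

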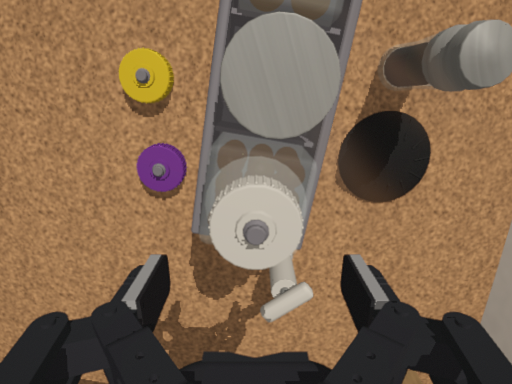

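The valve is up again (stub at (256,232), top about 229 mm), and the lid is centred between the open fingers at (573,-100). I descend and grip.

apply_moves:
  rows:
    - [0, 0, 18, 0, 0, 0]
    - [0, 0, 18, 0, 0, 0]
    - [0, 0, 16, 0, 0, 0]
    - [0, 0, 10, 0, 0, 0]
    - [0, 0, 5, 0, 0, 0]

```text
time: 7.08
tool_pos: [572.8, -100.0, 184.9]
tcp_rot: [-179.9, -0.0, 90.0]
ft_force: [0.1, 0.5, 0.2]
finger_gap: 84.9
grip_force: 0.0
```

apply_moves:
  rows:
    - [0, 0, 0, 0, 0, 0]
    - [0, 0, 0, 0, 0, 0]
    - [0, 0, 0, 0, 0, 0]
    - [0, 0, 0, 0, 0, 0]
    - [0, 0, 0, 0, 0, 0]
  fingers: 50
  grip_force: 90

```text
time: 7.7
tool_pos: [573.5, -100.2, 187.0]
tcp_rot: [179.9, 0.0, 90.0]
ft_force: [-3.5, 0.8, 5.0]
finger_gap: 58.3
grip_force: 95.9
```

apply_moves:
  rows:
    - [0, 0, 0, 0, 0, -0.07]
    - [0, 0, -0.15, 0, 0, -0.08]
    - [0, 0, -0.2, 0, 0, -0.08]
    - [0, 0, -0.2, 0, 0, -0.08]
    - [0, 0, -0.2, 0, 0, -0.08]

```text
time: 8.32
tool_pos: [574.1, -100.2, 188.0]
tcp_rot: [179.9, 0.1, 112.5]
ft_force: [-1.6, 0.7, 3.7]
finger_gap: 58.1
grip_force: 95.9
```

Run:
```python
from h import *
s=sense();print(s['tool_pos'],s['tcp_rot'],s['ft_force'],s['wrist_torque'],s['finger_gap'],s['grip_force'])
p,d=eyes.snapshot('wrist');cv2.imwrite('pics/w4.png',p[:,:,::-1])
```

```text
[ 574.14926899 -100.20263244  187.9779003 ] [1.79869422e+02 7.90357354e-02 1.12475956e+02] [-1.58049013  0.70991941  3.66460415] [ 0.16631969  0.02215783 -0.34984657] 58.148423010412465 95.91000225394964
```

View pics/w4.png

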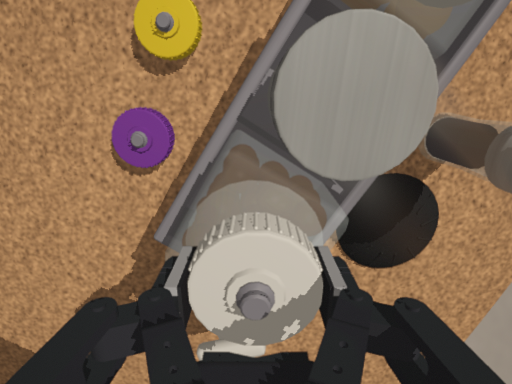

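The lid (centre about (256,290)) is held firmly between the pads, jar still square in its compartment. I continue turning.

apply_moves:
  rows:
    - [0, 0, -0.2, 0, 0, -0.08]
    - [0, 0, -0.2, 0, 0, -0.08]
    - [0, 0, -0.2, 0, 0, -0.08]
    - [0, 0, -0.2, 0, 0, -0.08]
    - [0, 0, -0.2, 0, 0, -0.08]

```text
time: 9.0
tool_pos: [574.1, -100.2, 188.8]
tcp_rot: [179.9, 0.1, 135.3]
ft_force: [0.9, 1.3, 3.3]
finger_gap: 58.6
grip_force: 95.9
```

Run:
```python
from h import *
s=sense();print(s['tool_pos'],s['tcp_rot'],s['ft_force'],s['wrist_torque'],s['finger_gap'],s['grip_force'])
```

```text
[ 574.13160962 -100.15822916  188.77897437] [1.79910348e+02 1.13967357e-01 1.35318292e+02] [0.9275951  1.27913044 3.25608463] [ 0.15311416 -0.12984353 -0.28127126] 58.59103343604872 95.89317955076694
```

apply_moves:
  rows:
    - [0, 0, -0.2, 0, 0, -0.08]
    - [0, 0, -0.2, 0, 0, -0.08]
    - [0, 0, -0.2, 0, 0, -0.08]
    - [0, 0, -0.2, 0, 0, -0.08]
    - [0, 0, 0, 0, 0, -0.08]

```text
time: 9.62
tool_pos: [573.6, -100.1, 189.0]
tcp_rot: [180.0, 0.1, 158.3]
ft_force: [-0.3, 0.1, 3.7]
finger_gap: 58.0
grip_force: 95.8
```

Run:
```python
from h import *
s=sense();print(s['tool_pos'],s['tcp_rot'],s['ft_force'],s['wrist_torque'],s['finger_gap'],s['grip_force'])
```

```text
[ 573.64599023 -100.12305502  188.98269141] [1.79986518e+02 6.62238059e-02 1.58256976e+02] [-0.28364005  0.09491798  3.74381164] [ 0.07640348  0.01323016 -0.02374277] 58.04800175431456 95.75007900595665
```

apply_moves:
  rows:
    - [0, 0, 0, 0, 0, -0.05]
    - [0, 0, 0, 0, 0, -0.05]
    - [0, 0, -1, 0, 0, 0]
    - [0, 0, -1.5, 0, 0, 0]
    - [0, 0, -1.5, 0, 0, 0]

```text
time: 10.25
tool_pos: [573.0, -100.0, 192.3]
tcp_rot: [-180.0, -0.0, 163.9]
ft_force: [0.3, 0.1, -1.2]
finger_gap: 58.3
grip_force: 96.1
```

Run:
```python
from h import *
s=sense();print(s['tool_pos'],s['tcp_rot'],s['ft_force'],s['wrist_torque'],s['finger_gap'],s['grip_force'])
```

```text
[ 573.02719741 -100.04536137  192.30881241] [-1.79998792e+02 -3.26048523e-02  1.63858501e+02] [ 0.26842644  0.14938529 -1.15935935] [0.0358172  0.02477439 0.01427059] 58.25944238293794 96.08393590897322
```

Torque has gone and only the lid's own weight (1.2 N) hangs on the tool, so the threads are free. I lift it straight up.

apply_moves:
  rows:
    - [0, 0, -6, 0, 0, 0]
    - [0, 0, -8, 0, 0, 0]
    - [0, 0, -8, 0, 0, 0]
    - [0, 0, -7, 0, 0, 0]
    - [0, 0, -3, 0, 0, 0]

```text
time: 10.88
tool_pos: [573.6, -100.2, 225.5]
tcp_rot: [180.0, 0.1, 163.9]
ft_force: [-0.0, 0.3, -1.3]
finger_gap: 58.5
grip_force: 96.1
```

apply_moves:
  rows:
    - [0, 0, 0, 0, 0, 0]
    - [0, 0, 0, 0, 0, 0]
    - [0, 0, 0, 0, 0, 0]
    - [0, 0, 0, 0, 0, 0]
    - [0, 0, 0, 0, 0, 0]

```text
time: 11.5
tool_pos: [573.2, -100.1, 224.4]
tcp_rot: [-180.0, -0.0, 163.9]
ft_force: [0.3, 0.2, -1.0]
finger_gap: 58.4
grip_force: 96.1
```

Run:
```python
from h import *
s=sense();print(s['tool_pos'],s['tcp_rot'],s['ft_force'],s['qd'],s['finger_gap'],s['grip_force'])
for c in('side','scene'):
    p,d=eyes.snapshot(c)
    for n in('lid_mid','jar_mouth','jar'):print(c,n,[(r['xyz'],r['confidence']) for r in models.place_of(n,c)][:3])
    if c=='side':S=p[100:270,190:370]
    else: C=p[90:260,140:320]
cv2.imwrite('pics/f.png',cv2.resize(np.hstack([S,C]),(800,378))[:,:,::-1])
```

```text
[ 573.16126755 -100.06657007  224.4378077 ] [-1.79998805e+02 -1.10945583e-02  1.63914458e+02] [ 0.34596012  0.18001826 -1.00697196] [-0.03571987 -0.04556372  0.02545284  0.04177247 -0.01221464  0.0382689 ] 58.36380032387682 96.08625646680593
side lid_mid [([454.6, -111.6, 11.9], 0.85), ([569.8, -98.9, 242.5], 0.8), ([446.5, 6.5, 14.7], 0.78)]
side jar_mouth [([576.6, -101.4, 208.1], 0.91)]
side jar [([571.0, -96.9, 77.0], 0.92)]
scene lid_mid [([571.1, -106.2, 246.0], 0.81)]
scene jar_mouth [([572.9, -99.4, 210.5], 0.76), ([576.7, -97.0, 231.8], 0.41), ([576.1, -99.5, 266.4], 0.37)]
scene jar [([568.9, -99.6, 78.0], 0.86)]
```

View pics/f.png

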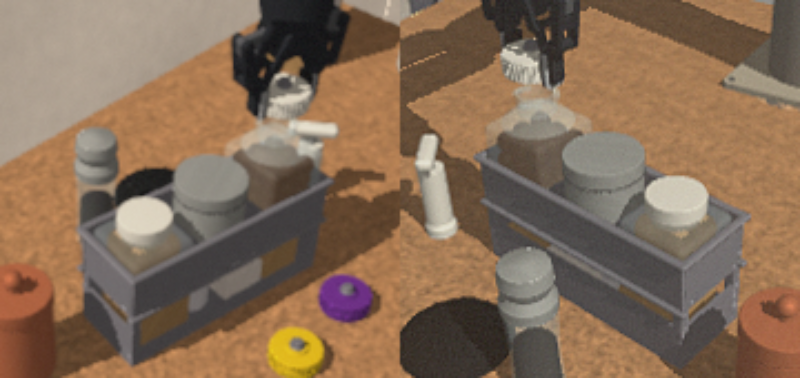

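The pictures show the lid held clear above the open neck at (275,115) on the left and (535,85) on the right. lid_mid is at about 244 mm and the mouth at 211 mm, so the gap is about 22 mm. The jar stands in its place.

```bash
python3 -c "
from bench import job
print(job.hand_in())"
```

```text
the job is handed in; nothing more can be done
None
```

The job is handed in at about 12 s: the valve was pressed right down and sprang back, then the lid was unscrewed and is held level about 22 mm above the mouth of the jar, which is still standing in its compartment.

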